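# Load the sample magazine and lock its keeper

### The job

Open the magazine's keeper lever by pulling its bat outward and swinging it over to the open lock, letting the bat spring home there. Then load every sample puck on the bench into the magazine, either face up, pressing each down against the spring follower until it is held flat under both catches; finally pull the bat again, swing the keeper back over the mouth and let it lock. Leave the beaker and the marker where they are.

Things in the scene. Friction and masses are not known exactly. Their poses are not given: they have to be found in the camera images.
- puck0_center (a point): sample puck: plain aluminium disc, 60 mm diameter, 16 mm thick, with a shallow groove round its rim and a grey disc on both faces (both faces alike, about 60 g), lying flat on the worktop at the start. Point at its centre, half-way up; z along the disc's axis. Three to five of these pucks are present
- puck1_center (a point): sample puck: plain aluminium disc, 60 mm diameter, 16 mm thick, with a shallow groove round its rim and a grey disc on both faces (both faces alike, about 60 g), lying flat on the worktop at the start. Point at its centre, half-way up; z along the disc's axis. Three to five of these pucks are present
- puck2_center (a point): sample puck: plain aluminium disc, 60 mm diameter, 16 mm thick, with a shallow groove round its rim and a grey disc on both faces (both faces alike, about 60 g), lying flat on the worktop at the start. Point at its centre, half-way up; z along the disc's axis. Three to five of these pucks are present
- puck3_center (a point): sample puck: plain aluminium disc, 60 mm diameter, 16 mm thick, with a shallow groove round its rim and a grey disc on both faces (both faces alike, about 60 g), lying flat on the worktop at the start. Point at its centre, half-way up; z along the disc's axis. Three to five of these pucks are present
- puck4_center (a point): sample puck: plain aluminium disc, 60 mm diameter, 16 mm thick, with a shallow groove round its rim and a grey disc on both faces (both faces alike, about 60 g), lying flat on the worktop at the start. Point at its centre, half-way up; z along the disc's axis. Three to five of these pucks are present
- magazine: stack magazine fixed on the worktop; origin on the worktop under its round upright bore, z up. Base plate 115 x 195 x 12 mm (y -66 to +130 mm). Four corner guides on the diagonals form the bore, 63 mm across; their flared tops end 124 mm up. The bore is open for 17 mm either side of the x axis, so fingers closing along x have room beside a puck there; catches and lever post are on the y sides
- bore_catch (a point): point on the bore axis level with the flat undersides (109 mm up) of the two sprung catches, on the +y and -y sides, which reach to 26 mm from the axis; axes as the magazine's. Their sloping backs rise to 121 mm: a puck laid in the mouth rests on them, underside about 116 mm up. Pushed down until its top is below 109 mm it is snapped in and held; pucks already in go down with it
- follower (a joint): how far the sprung follower disc in the bore is pushed down, m: 0 empty (its top 108 mm up), about 0.016 more for each puck held, end stop 0.088; spring 3 N at 0, 50 N/m. Pushing a puck past the catches takes about 10 to 20 N in all
- lever_pivot (a point): point on the upright pivot of the keeper lever, 85 mm to the +y side of the bore axis, 128 mm above the worktop; axes as the magazine's
- lever (a joint): keeper lever's turn about its upright pivot, rad, clockwise seen from above: 0 closed (steel keeper finger across the bore mouth, 125 to 131 mm up; bat points to the magazine's +y), 1.2 open end stop (finger swung clear to -x, bat towards +x). Locked at both ends by a pin in a gate; it turns, with slight friction, only while the bat is pulled out
- bat (a joint): how far the lever's bat is pulled outward along its own length, away from the pivot, m: 0 home, end stop 0.012. Spring 3 N at 0, 9 N at the stop. The lever passes its lock when this is above 0.0085; let go at either end of the turn, the bat springs home and locks
- bat_knob (a point): middle of the grip of the bat's upright black knob, a cylinder 22 mm in diameter from 121 to 167 mm above the worktop; this point is on its axis, 152 mm up, 75 mm from the pivot with the bat home. The bat's rod reaches up to 133 mm
- beaker: clear beaker 71 mm wide, 88 mm tall, origin under its middle; bystander
- marker: felt marker lying flat, 140 mm long, 14 mm thick, along its own y, origin under its middle; bystander
- minifuge_far (a point): point on the worktop 100 mm beyond (+x) the middle of the fixed white mini centrifuge, about 160 mm across and up to 200 mm tall with its clear lid standing open; keep the gripper's body clear of it. World axes
Not all that is in view belongs to the job. Leave any orange look-alike of the part that bears puck1_center alone.

How it is judged:
By the outcome, as a careful person would: the job done as asked, in the order asked, and still so for the second after the job is handed in, with the robot touching nothing.
Of puck0, puck1, puck2, puck3, puck4 only 3 to 5 are there at a start; the rules pass over those that are not, and their reading is None.
At some moment in a run one of puck0, puck1, puck2, puck3, puck4 may be knocked a few centimetres aside while the robot is not near it.
It also fails if it takes over 210 s, if anything falls off the work surface, if the arm or the gripper's body presses on something with over 40 N, if the wrist force passes 120 N, or if a joint passes its speed limit or range.

### The arm

A 6-joint arm with a two-finger parallel gripper is mounted at the origin on the work surface; the furniture and walls round the work are solid. World frame = base frame: x ahead of the robot, y to its left, z up, the work surface at z = 0. Lengths are in m, angles in rad, forces in N, time in s.
With the tool pointing down it reaches from about 0.225 to 0.875 m from the base axis. Payload 3.4 kg.
Tool frame: the origin (TCP) lies midway between the tips of the shut fingers; the grasp point (between the pads) lies 19 mm behind it (manip.pinch_z is the distance from the TCP to the grasp point, in m); z points along the fingers, y is the line along which they close (so a half turn about z gives the same grasp; the last joint's range is limited). The gripper opens to 85 mm and grips with 20 to 120 N. Pads are 22 mm wide; open, the fingers measure 114 mm over their backs; the gripper's body (76 mm by 85 mm) begins 54 mm behind the grasp point. The pads swing forward as they close: fully open they stand 13 mm farther back than shut.
Start: joints at [1.14, 0.276, 1.505, -0, 1.361, -0.121], TCP at [0.175, 0.548, 0.231] pointing down, gripper open.
Joint ranges: [-2.89, 2.89], [-0.75, 2.08], [0.22, 2.7], [-1.18, 4.32], [0.11, 2.71], [-2.7, 2.7]. Speed limits (rad/s): [2.57, 2.57, 3.14, 3.14, 3.14, 3.14].

### API

Orientations are given as a unit quaternion [w, x, y, z].
In Python, from rig import manip gives the robot as it stands.
- The arm moves only by the tool carry_out, never from a script. Its arguments are lists of equal length, an entry for each row: "delta_pos": the shift along the tool's x, y, z scaled (see below), a list of three; "turn": the turn, a rotation vector about the tool's x, y, z scaled (see below), a list of three; "claw": the closure, from -1 (fully open) to 1 (shut). A call has 1 to 12 rows; each row is the pose to reach, as a shift and turn from the pose commanded when the call began, along the tool's axes at that moment; what a row does not reach only later rows make up. The controller multiplies each number of a shift by 400 mm and each number of a turn by 30 degrees. A row lasts 1/10 s, in which the tool goes at most 50 mm and 8.59 degrees, less where a joint would pass 70% of its speed; a pose out of reach is approached as far as the arm can. A call with a number of a shift or a turn outside -1 to 1 is refused whole. A call with a gripper value outside its range is refused whole. The fingers move at their own pace and stop on an object; "force" is the grip in N (left out, the last holds). Time passes only in rows, so rows that repeat a pose let the fingers close. It gives the time, the measured TCP pose, the force, the opening and the grip force at its end, in the units of the state.
- manip.get_state(): the state, without advancing time (a new reading comes with each control period).
- manip.get_image(name): name is "scene" or "top"; returns a dict with "image" (384x512x3 uint8, red, green, blue), "z_map" (384x512 float32, m along the optical axis (not along the pixel's ray), 0 where there is no reading), "fx", "fy", "cx", "cy" (pixels), "world_to_cam" (4x4, takes a point from world to camera coordinates). Camera axes: x right, y down, z forward; pixel columns grow to the right and rows downward; lengths in m; the calibration is good to about 2 mm. A picture is of the moment at which its call begins.
- manip.sign_off(): hands the job in; it is judged then, once.
Trained networks look in the newest picture that a camera, given by its name, has taken for a name from the list of things; names that differ only in an ending like _2 or _b are one class to them, and where a whole thing is asked for, a point or a joint stands for the part that bears it (a point fixed in the world has none). Each returns a list of dicts, best first, with "score" (0 to 1); they miss things now and then, are a little off and sometimes report something else, mostly with a low value. They report only what shows in the picture. A call takes as long as a camera call. They do not tell look-alikes from the thing itself.
- manip.spot_in(camera, query): "point" ([x, y, z] in m, in world coordinates, good to about 4 mm: the middle of the surface that is visible of it).
- manip.place_of(camera, query): "point" ([x, y, z] in m, in world coordinates, good to about 4 mm: a listed point, or the origin of a listed thing).
The state is a dict: "clock": time; "qpos": joint angles; "qd": joint speeds; "effort": joint torques, N m; "position": TCP position; "ee_rot": TCP orientation; "contact_force": force on the tool from outside, world axes, zero at the start; "moment": the same for the moment, N m; "width": finger opening in m; "gripper_force": force on a finger pad.
Only numpy, scipy, OpenCV 4.12 (cv2) and the standard library are available. Lean on these libraries where they do the work, as an engineer would, in place of code of your own. Each camera call takes 0.05 s, during which the arm holds its last target. There are 200 camera calls.

## Working session

There is one attempt and no reset: what is moved stays moved. The work goes in short steps, Python scripts to look and compute and a tool call to move; the robot and the scene stay as the last step left them, time stands still between calls to the robot, and variables do not carry over. Pictures are saved under pics/ and viewed, at most 14 in all, crops included, and the job is handed in when it is done.

Besides the shell and the picture viewer there is one more tool, called as name(argument=value, ...) on one line, values as JSON. carry_out: Moves the arm, as the interface text tells. Shifts and turns lie within -1 to 1; 1 stands for 400 mm of shift or 30 degrees of turn. Its arguments: {"type":"object","properties":{"delta_pos":{"type":"array","items":{"type":"array","items":{"type":"number","minimum":-1,"maximum":1}}},"turn":{"type":"array","items":{"type":"array","items":{"type":"number","minimum":-1,"maximum":1}}},"claw":{"type":"array","items":{"type":"number"}},"force":{"type":"number"}},"required":["delta_pos","turn","claw"]}

```bash
mkdir -p pics
cat > h.py <<'E'
import numpy as np, cv2
from rig import manip
from scipy.spatial.transform import Rotation as R
def shot(cam,fn=None,crop=None,scale=1):
    im=manip.get_image(cam)
    if fn:
        a=im["image"][:,:,::-1]
        if crop: a=a[crop[1]:crop[3],crop[0]:crop[2]]
        cv2.imwrite("pics/"+fn,cv2.resize(a,None,fx=scale,fy=scale,interpolation=cv2.INTER_CUBIC))
    return im
def cloud(im):
    z=im["z_map"];v,u=np.mgrid[:z.shape[0],:z.shape[1]]
    c=np.stack([(u-im["cx"])*z/im["fx"],(v-im["cy"])*z/im["fy"],z],-1)
    T=np.linalg.inv(np.array(im["world_to_cam"]))
    return c@T[:3,:3].T+T[:3,3]
def st():
    s=manip.get_state();q=s["ee_rot"]
    r=R.from_quat([q[1],q[2],q[3],q[0]])
    return s,r
E
python3 - <<'E'
from h import *
s,r=st();print(s["clock"],s["position"],r.as_matrix().round(3).tolist(),s["width"],s["contact_force"])
for c in("top","scene"):
    im=shot(c,c+"0.png",scale=1.5)
    np.savez(c+"0.npz",p=cloud(im),i=im["image"])
    for q in("puck0_center","magazine","lever_pivot","bat_knob","beaker","marker","minifuge_far","bore_catch"):
        print(c,q,[(np.round(d["point"],3).tolist(),round(d["score"],2)) for d in manip.place_of(c,q)])
E
```

```text
0.0 [0.17505748 0.54713016 0.23043472] [[-0.952, 0.305, -0.001], [0.305, 0.952, -0.002], [0.0, -0.002, -1.0]] 0.08563014968158919 [0.18843206 0.91966983 0.29810041]
top puck0_center [([0.552, -0.293, 0.017], 0.69)]
top magazine [([0.488, 0.087, -0.003], 0.83), ([0.344, -0.274, -0.001], 0.6)]
top lever_pivot [([0.467, 0.171, 0.128], 0.6)]
top bat_knob [([0.456, 0.247, 0.149], 0.56)]
top beaker [([0.267, -0.376, -0.001], 0.67)]
top marker [([0.342, -0.272, -0.003], 0.46), ([0.55, -0.293, 0.014], 0.41)]
top minifuge_far [([0.381, -0.12, 0.006], 0.67), ([0.34, -0.274, 0.0], 0.61)]
top bore_catch [([0.489, 0.094, 0.11], 0.64)]
scene puck0_center [([0.266, -0.378, -0.001], 0.25)]
scene magazine [([0.487, 0.089, 0.002], 0.76)]
scene lever_pivot [([0.47, 0.172, 0.128], 0.95)]
scene bat_knob [([0.454, 0.251, 0.154], 0.79)]
scene beaker [([0.268, -0.379, 0.0], 0.89)]
scene marker [([0.336, -0.274, 0.001], 0.68), ([0.488, 0.09, -0.002], 0.65)]
scene minifuge_far [([0.378, -0.123, -0.0], 0.96)]
scene bore_catch [([0.488, 0.088, 0.107], 0.79)]
```

View pics/top0.png

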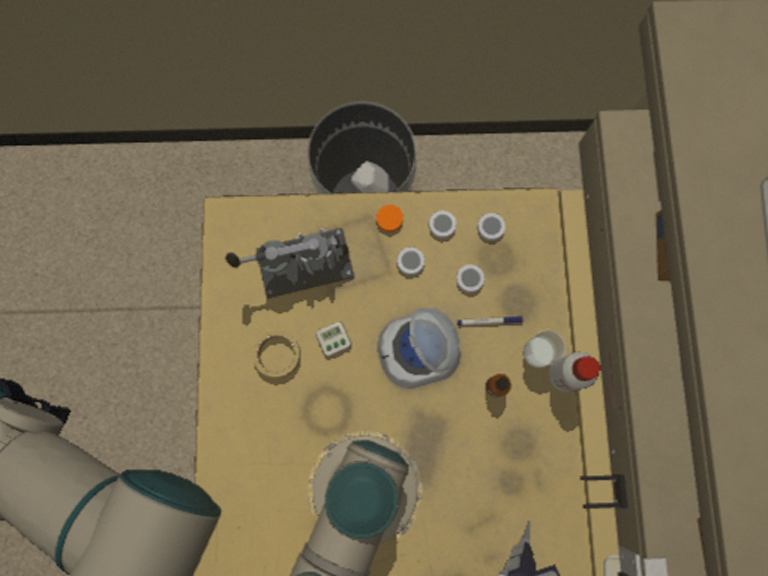

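View pics/scene0.png

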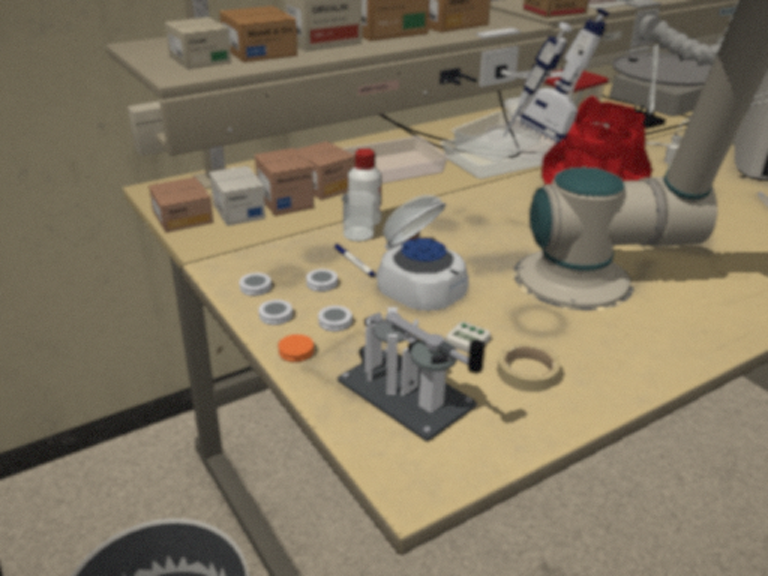

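Top view (x1.5) shows four pucks at (442,225), (491,228), (410,262) and (470,279). These are aluminium discs with a grey centre. The plain orange disc at (390,218) is the look-alike, so I leave it. The magazine is at (306,262), its knob at (233,260). Next I measure these, and confirm the pucks in a crop.

Run:
```python
from h import *
d=np.load("top0.npz");p=d["p"];i=d["i"]
cv2.imwrite("pics/crop0.png",cv2.resize(i[120:210,120:360,::-1],None,fx=3.3,fy=3.3,interpolation=cv2.INTER_CUBIC))
for u,v in((442,225),(491,228),(410,262),(470,279),(390,218)):
    u=int(u/1.5);v=int(v/1.5)
    w=p[v-14:v+15,u-14:u+15].reshape(-1,3)
    m=(w[:,2]>.009)&(w[:,2]<.03)
    q=w[m]; (cx,cy),rad=cv2.minEnclosingCircle(q[:,:2].astype(np.float32)); print(len(q),q.mean(0).round(4),np.round((cx,cy,rad),4))
# base plate
w=p[120:230,140:260].reshape(-1,3);m=(w[:,2]>.006)&(w[:,2]<.018)&(w[:,1]>-.02)&(w[:,1]<.3)
r=cv2.minAreaRect(w[m][:,:2].astype(np.float32));print(m.sum(),r)
for nm in("top","scene"):
    d=np.load(nm+"0.npz");w=d["p"].reshape(-1,3)
    k=(abs(w[:,0]-.455)<.03)&(abs(w[:,1]-.249)<.025)&(w[:,2]>.15)&(w[:,2]<.18)
    q=w[k];print(nm,k.sum(),q.mean(0).round(4),q.min(0).round(4),q.max(0).round(4))
```

```text
250 [ 0.5583 -0.1819  0.0158] [ 0.56   -0.1811  0.0307]
246 [ 0.5494 -0.2889  0.016 ] [ 0.5503 -0.2891  0.0306]
254 [ 0.4764 -0.108   0.0158] [ 0.465  -0.1041  0.0413]
258 [ 0.434  -0.2357  0.0161] [ 0.4346 -0.2359  0.0303]
242 [ 0.5759 -0.0649  0.0155] [ 0.5766 -0.0648  0.0307]
1324 ((0.46750307083129883, 0.1392415314912796), (0.319623738527298, 0.3392702043056488), 89.74307250976562)
top 52 [0.4517 0.2461 0.1641] [0.442  0.2367 0.1517] [0.464  0.2561 0.1694]
scene 123 [0.4551 0.2504 0.1622] [0.4432 0.2379 0.1502] [0.4642 0.2581 0.1708]
```

View pics/crop0.png

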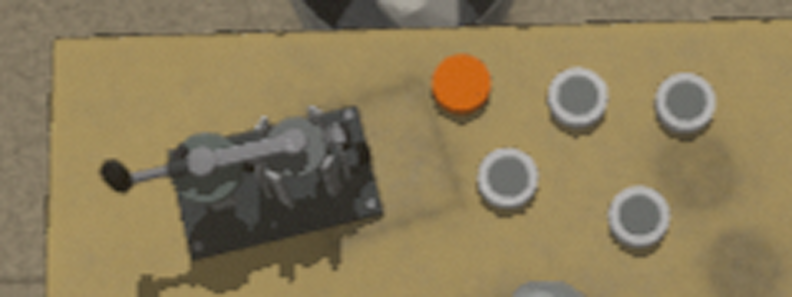

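The crop shows four grey-centred aluminium pucks at (578,98), (685,103), (508,180) and (638,217). The orange one at (461,82) is the decoy. I still need the magazine yaw and centre.

Run:
```python
from h import *
d=np.load("top0.npz");p=d["p"]
sub=p[130:215,160:245]
m=((sub[...,2]>.007)&(sub[...,2]<.14)&(sub[...,1]<.225)).astype(np.uint8)
n,l,s,c=cv2.connectedComponentsWithStats(m)
k=1+s[1:,4].argmax();w=sub[(l==k)&(sub[...,2]<.018)]
w=w.astype(np.float32)[:,:2]
(c,sz,a)=cv2.minAreaRect(w);print(c,sz,a,len(w))
from scipy.optimize import minimize
# robust rectangle fit: points inside 115x196 rect
def cost(t):
    q=(w-t[:2])@np.array([[np.cos(t[2]),-np.sin(t[2])],[np.sin(t[2]),np.cos(t[2])]])
    q-= [0,.032]
    e=np.maximum(abs(q)-[.0575,.098],0).sum(1)
    return np.minimum(e,.01).sum()
for x0 in((.488,.088,.2),(.486,.09,.22),(.49,.087,.24)):
    r=minimize(cost,x0,method="Nelder-Mead",options=dict(xatol=1e-5,fatol=1e-7,initial_simplex=np.array(x0)+np.vstack([np.zeros(3),np.diag([.004,.004,.05])])));print(r.x.round(4),r.fun)
for nm in("top","scene"):
    P=np.load(nm+"0.npz")["p"].reshape(-1,3)
    k=(P[:,2]>.122)&(P[:,2]<.15)&(abs(P[:,0]-.475)<.05)&(P[:,1]>.05)&(P[:,1]<.19)
    q=P[k];c=q.mean(0);print(nm,c.round(4),len(q));
    for y in np.arange(.06,.19,.02):
        t=q[abs(q[:,1]-y)<.01]
        if len(t):print(round(y,2),t[:,0].min().round(4),t[:,0].max().round(4),np.median(t[:,2]).round(3))
```

```text
Traceback (most recent call last):
cv2.error: OpenCV(4.12.0) /io/opencv/modules/imgproc/src/convhull.cpp:143: error: (-215:Assertion failed) total >= 0 && (depth == CV_32F || depth == CV_32S) in function 'convexHull'
```

Run:
```python
from h import *
d=np.load("top0.npz");p=d["p"]
sub=p[130:215,160:245]
m=((sub[...,2]>.007)&(sub[...,2]<.14)&(sub[...,1]<.225)).astype(np.uint8)
n,l,s,c=cv2.connectedComponentsWithStats(m)
k=1+s[1:,4].argmax();w=sub[(l==k)&(sub[...,2]<.018)]
w=np.ascontiguousarray(w[:,:2],dtype=np.float32)
print(len(w),s[k]);print(cv2.minAreaRect(w))
from scipy.optimize import minimize
def cost(t):
    q=(w-t[:2])@np.array([[np.cos(t[2]),-np.sin(t[2])],[np.sin(t[2]),np.cos(t[2])]])
    q-= [0,.032]
    e=np.maximum(abs(q)-[.0575,.098],0).sum(1)
    return np.minimum(e,.01).sum()
for x0 in((.488,.088,.2),(.486,.09,.22),(.49,.087,.24)):
    r=minimize(cost,x0,method="Nelder-Mead",options=dict(xatol=1e-5,fatol=1e-7,initial_simplex=np.array(x0)+np.vstack([np.zeros(3),np.diag([.004,.004,.05])])));print(r.x.round(4),r.fun)
for nm in("top","scene"):
    P=np.load(nm+"0.npz")["p"].reshape(-1,3)
    k=(P[:,2]>.122)&(P[:,2]<.15)&(abs(P[:,0]-.475)<.05)&(P[:,1]>.05)&(P[:,1]<.19)
    q=P[k]
    for y in np.arange(.06,.19,.02):
        t=q[abs(q[:,1]-y)<.01]
        if len(t):print(nm,round(y,2),t[:,0].min().round(4),t[:,0].max().round(4),np.median(t[:,2]).round(3))
```

```text
996 [   3   22   73   47 2058]
((0.47972625494003296, 0.1226290911436081), (0.11628573387861252, 0.19435137510299683), 12.16845703125)
[0.4869 0.092  0.2192] 0.0017743732862551612
[0.487  0.0917 0.2192] 0.0017743045003988933
[0.4868 0.0922 0.2192] 0.0017743287323816193
top 0.06 0.4623 0.5133 0.124
top 0.08 0.4741 0.5203 0.13
top 0.1 0.4516 0.4971 0.131
top 0.12 0.4564 0.5085 0.13
top 0.14 0.4673 0.4856 0.13
top 0.16 0.4576 0.4799 0.131
top 0.18 0.4556 0.4825 0.133
scene 0.06 0.4608 0.5143 0.123
scene 0.08 0.4731 0.5211 0.131
scene 0.1 0.4514 0.4965 0.132
scene 0.12 0.4552 0.5112 0.131
scene 0.14 0.4645 0.4847 0.132
scene 0.16 0.4547 0.4806 0.133
scene 0.18 0.4534 0.4835 0.134
```

Bore ≈ (0.487, 0.090), yaw ≈ 12.2°, pivot ≈ (0.469, 0.173), knob ≈ (0.453, 0.247). I'll move above the knob with the fingers closing along the bat.

carry_out(delta_pos=[[-0.891,-0.505,0],[-0.891,-0.505,0],[-0.891,-0.505,0],[-0.891,-0.505,0],[-0.891,-0.505,0],[-0.891,-0.505,0],[-0.891,-0.505,0],[-0.891,-0.505,0],[-0.891,-0.505,0],[-0.891,-0.505,0],[-0.891,-0.505,0],[-0.891,-0.505,0]], turn=[[0,0,-1],[0,0,-1],[0,0,-1],[0,0,-1],[0,0,-1],[0,0,-1],[0,0,-1],[0,0,-1],[0,0,-1],[0,0,-1],[0,0,-1],[0,0,-1]], claw=[-1,-1,-1,-1,-1,-1,-1,-1,-1,-1,-1,-1], force=40)

```text
clock: 2.1
position: [0.4523, 0.2474, 0.2313]
ee_rot: [-0.0, -0.107, 0.994, 0.0]
contact_force: [-0.6, 0.9, 0.3]
width: 0.0853
gripper_force: 0.0
```

```bash
cat >> h.py <<'E'
B=np.array([.487,.090]);YAW=np.radians(12.2)
def mag(x,y): c,s=np.cos(YAW),np.sin(YAW); return B+[c*x-s*y,s*x+c*y]
def go(x,y,z,yawdeg=None):
    "scaled shift (tool axes now) and turn to reach world x,y,z, tool y at yawdeg"
    s,r=st();d=r.inv().apply(np.array([x,y,z])-s["position"])/.4
    t=0
    if yawdeg is not None:
        a=np.cos(np.radians(yawdeg)),np.sin(np.radians(yawdeg)),0
        R2=R.from_matrix(np.array([np.cross(a,[0,0,-1]),a,[0,0,-1]]).T)
        t=(r.inv()*R2).as_rotvec(degrees=True)/30
    print("pos",np.round(d,4),"turn",np.round(t,3))
E
python3 - <<'E'
from h import *
s,r=st();print(s["clock"],s["position"],r.as_matrix().round(3).tolist(),s["contact_force"])
print(mag(0,.16));go(*mag(0,.16),.142,102.2)
shot("scene","s1.png",(200,130,400,290),4)
E
```

```text
2.1 [0.45227745 0.24742078 0.23130206] [[-0.977, -0.213, -0.001], [-0.213, 0.977, 0.001], [0.0, 0.001, -1.0]] [-0.55440872  0.94944124  0.32722674]
[0.45318803 0.24638654]
pos [-0.0018 -0.0032  0.2233] turn [ 0.001 -0.001  0.004]
```

View pics/s1.png

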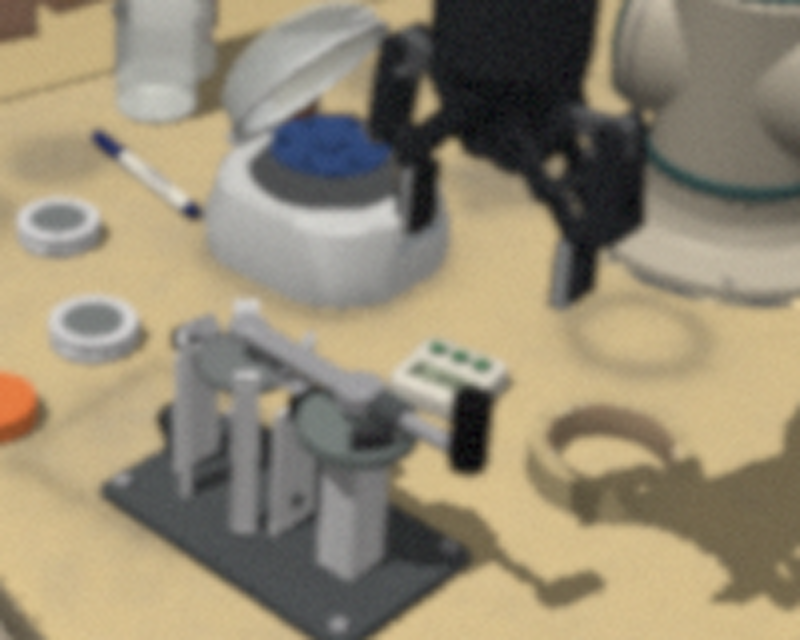

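The open fingers at about (418,200) and (575,270) stand either side of the black knob at (468,430), with clear space below. I'll go down and close.

carry_out(delta_pos=[[0,0,0.12],[0,0,0.223],[0,0,0.223],[0,0,0.223],[0,0,0.223],[0,0,0.223],[0,0,0.223],[0,0,0.223],[0,0,0.223],[0,0,0.223]], turn=[[0,0,0],[0,0,0],[0,0,0],[0,0,0],[0,0,0],[0,0,0],[0,0,0],[0,0,0],[0,0,0],[0,0,0]], claw=[-1,-1,-1,-1,1,1,1,1,1,1], force=40)

```text
clock: 3.15
position: [0.4538, 0.246, 0.1429]
ee_rot: [0.001, -0.107, 0.994, -0.001]
contact_force: [0.2, -2.3, 5.0]
width: 0.0209
gripper_force: 39.1
```

carry_out(delta_pos=[[0,0.015,0],[0,0.028,0],[0,0.028,0],[0,0.028,0]], turn=[[0,0,0],[0,0,0],[0,0,0],[0,0,0]], claw=[1,1,1,1])

```text
clock: 3.55
position: [0.4518, 0.2555, 0.1428]
ee_rot: [0.001, -0.107, 0.994, -0.002]
contact_force: [1.8, -7.0, 4.3]
width: 0.0209
gripper_force: 39.2
```

```bash
cat > arc.py <<'E'
from h import *
import sys
def arc(rad,degs,z=None,piv=None):
    piv=mag(0,.085) if piv is None else piv
    s,r=st();p=s["position"];z=p[2] if z is None else z
    for d in degs:
        a=np.radians(d);w=np.r_[piv+rad*np.array([np.cos(a),np.sin(a)]),z]
        y=np.cos(a),np.sin(a),0
        R2=R.from_matrix(np.array([np.cross(y,[0,0,-1]),y,[0,0,-1]]).T)
        print(d,np.round(r.inv().apply(w-p)/.4,3).tolist(),round((r.inv()*R2).as_rotvec(degrees=True)[2]/30,3))
E
python3 - <<'E'
from arc import *
s,r=st();print(s["position"],s["contact_force"],np.linalg.norm(s["position"][:2]-mag(0,.085)),r.as_euler("ZYX",degrees=True))
arc(.086,[102.2-7*k for k in range(0,10)]+[102.2-68.75])
E
```

```text
[0.45180043 0.25553398 0.14277239] [ 1.75652964 -6.96772237  4.25835361] 0.08423606175909977 [-1.67686503e+02  7.35203425e-02 -1.79744605e+02]
102.2 [0.001, 0.004, -0.0] 0.004
95.2 [-0.025, 0.003, 0.0] 0.237
88.2 [-0.051, -0.002, 0.0] 0.47
81.2 [-0.076, -0.01, 0.0] 0.704
74.2 [-0.099, -0.021, 0.0] 0.937
67.2 [-0.122, -0.035, 0.0] 1.17
60.2 [-0.142, -0.051, 0.0] 1.404
53.2 [-0.161, -0.07, 0.001] 1.637
46.2 [-0.177, -0.091, 0.001] 1.87
39.2 [-0.19, -0.113, 0.001] 2.104
33.45 [-0.199, -0.133, 0.001] 2.295
```

carry_out(delta_pos=[[0,0.003,0],[0,0.004,0],[-0.013,0.004,0],[-0.025,0.003,0],[-0.038,0.001,0],[-0.051,-0.002,0],[-0.051,-0.002,0]], turn=[[0,0,0],[0,0,0],[0,0,0.117],[0,0,0.237],[0,0,0.354],[0,0,0.47],[0,0,0.47]], claw=[1,1,1,1,1,1,1])

```text
clock: 4.25
position: [0.4723, 0.2585, 0.1427]
ee_rot: [0.001, 0.016, 1.0, -0.002]
contact_force: [1.0, -8.5, 4.8]
width: 0.0208
gripper_force: 39.3
```

Run:
```python
from arc import *
s,r=st();f=s["contact_force"];p=s["position"];d=p[:2]-mag(0,.085);rad=np.linalg.norm(d);u=d/rad
print(p,f,rad,np.degrees(np.arctan2(d[1],d[0])),"radial F",f[:2]@u,"tang",f[:2]@[-u[1],u[0]],r.as_matrix()[:,1])
arc(.086,[88.2-7*k for k in range(0,5)])
```

```text
[0.47231386 0.25848264 0.1427239 ] [ 1.04682162 -8.48349392  4.78542813] 0.08546511991581482 87.80291924043365 radial F -8.437125563717528 tang -1.3712828989919166 [ 0.0324326   0.99946205 -0.00487111]
88.2 [0.001, 0.001, -0.0] -0.002
81.2 [-0.025, -0.0, 0.0] 0.231
74.2 [-0.051, -0.005, 0.0] 0.465
67.2 [-0.076, -0.013, 0.0] 0.698
60.2 [-0.099, -0.024, 0.0] 0.931
```

carry_out(delta_pos=[[-0.013,0.001,0],[-0.025,0,0],[-0.038,-0.002,0],[-0.051,-0.005,0],[-0.064,-0.009,0],[-0.076,-0.013,0],[-0.088,-0.018,0],[-0.099,-0.024,0],[-0.099,-0.024,0]], turn=[[0,0,0.117],[0,0,0.231],[0,0,0.35],[0,0,0.465],[0,0,0.58],[0,0,0.698],[0,0,0.815],[0,0,0.931],[0,0,0.931]], claw=[1,1,1,1,1,1,1,1,1])

```text
clock: 5.15
position: [0.511, 0.2468, 0.1427]
ee_rot: [0.001, 0.257, 0.966, -0.003]
contact_force: [0.2, -9.4, 6.2]
width: 0.0207
gripper_force: 39.3
```

```bash
cat >> arc.py <<'E'
def rep():
    s,r=st();f=s["contact_force"];p=s["position"];d=p[:2]-mag(0,.085);rad=np.linalg.norm(d);u=d/rad
    print(p,f,rad,np.degrees(np.arctan2(d[1],d[0])),"radial F",f[:2]@u,"tang",f[:2]@[-u[1],u[0]],r.as_matrix()[:,1])
E
python3 - <<'E'
from arc import *
rep();arc(.086,[60.2-7*k for k in range(0,4)]+[33.5,32.5])
E
```

```text
[0.51095646 0.2468118  0.14271599] [ 0.21360419 -9.41462616  6.16368405] 0.08481471011880187 60.38016536203628 radial F -8.078787046166404 tang -4.838802778459834 [ 0.49628665  0.86814457 -0.00495723]
60.2 [-0.001, 0.003, -0.0] 0.002
53.2 [-0.027, 0.001, 0.0] 0.235
46.2 [-0.053, -0.003, 0.0] 0.468
39.2 [-0.078, -0.011, 0.0] 0.702
33.5 [-0.097, -0.02, 0.0] 0.892
32.5 [-0.101, -0.022, 0.0] 0.925
```

carry_out(delta_pos=[[-0.014,0.002,0],[-0.027,0.001,0],[-0.04,-0.001,0],[-0.053,-0.003,0],[-0.066,-0.007,0],[-0.078,-0.011,0],[-0.088,-0.016,0],[-0.099,-0.021,0],[-0.099,-0.021,0],[-0.099,-0.021,0]], turn=[[0,0,0.117],[0,0,0.235],[0,0,0.35],[0,0,0.468],[0,0,0.585],[0,0,0.702],[0,0,0.8],[0,0,0.9],[0,0,0.9],[0,0,0.9]], claw=[1,1,1,1,1,1,1,1,1,1])

```text
clock: 6.15
position: [0.5393, 0.2197, 0.1426]
ee_rot: [0.001, 0.475, 0.88, -0.004]
contact_force: [-2.7, -9.2, 7.9]
width: 0.0205
gripper_force: 39.4
```

Run:
```python
from arc import *
rep()
```

```text
[0.53929421 0.21967084 0.1426443 ] [-2.68024355 -9.23825747  7.91759094] 0.08430121258545815 33.550165398479365 radial F -7.339399976808745 tang -6.217902740344246 [ 0.83551059  0.54944508 -0.00567081]
```

carry_out(delta_pos=[[-0.005,0,0],[-0.01,-0.001,0],[-0.01,-0.001,0]], turn=[[0,0,0.05],[0,0,0.09],[0,0,0.09]], claw=[1,1,1])

```text
clock: 6.45
position: [0.5395, 0.2182, 0.1426]
ee_rot: [-0.002, 0.496, 0.868, -0.002]
contact_force: [-5.8, -3.7, 9.4]
width: 0.0206
gripper_force: 39.5
```

Run:
```python
from arc import *
rep()
```

```text
[0.53945246 0.21821536 0.1426006 ] [-5.82716269 -3.70997399  9.44610596] 0.0836388070696526 32.65926636806858 radial F -6.90791456276288 tang 0.021174045900878777 [ 0.86125433  0.50813745 -0.00610904]
```

The tangential force jumped, so the lever is at the open stop. I'll ease the bat home, release and rise.

carry_out(delta_pos=[[0,-0.015,0],[0,-0.026,0],[0,-0.026,0],[0,-0.026,0],[0,-0.026,0],[0,-0.026,0],[0,-0.026,-0.12],[0,-0.026,-0.22],[0,-0.026,-0.22],[0,-0.026,-0.22]], turn=[[0,0,0],[0,0,0],[0,0,0],[0,0,0],[0,0,0],[0,0,0],[0,0,0],[0,0,0],[0,0,0],[0,0,0]], claw=[1,1,1,-1,-1,-1,-1,-1,-1,-1])

```text
clock: 7.45
position: [0.5338, 0.2148, 0.2309]
ee_rot: [0.001, 0.496, 0.868, 0.001]
contact_force: [-0.6, -0.2, -0.3]
width: 0.0855
gripper_force: 0.0
```

Run:
```python
from arc import *
rep()
im=shot("scene","s2.png",(200,130,400,290),4);P=cloud(im).reshape(-1,3)
pc=mag(.0,.085)
print([(np.round(d["point"],3).tolist(),round(d["score"],2)) for d in manip.place_of("scene","bat_knob")],pc,pc+.075*np.array([np.cos(np.radians(33.45)),np.sin(np.radians(33.45))]))
go(.434,-.236,.20,12.2)
```

```text
[0.53382276 0.21477988 0.23089193] [-0.64924148 -0.1541826  -0.28828238] 0.07704540213840112 32.76762412756339 radial F -0.6293780879584516 tang 0.22174309430221906 [0.86143695 0.50785927 0.00231057]
[([0.533, 0.216, 0.153], 0.82)] [0.46903739 0.17308035] [0.53161493 0.21442103]
pos [-0.8449 -0.7836  0.0729] turn [-0.005 -0.001  0.611]
```

View pics/s2.png

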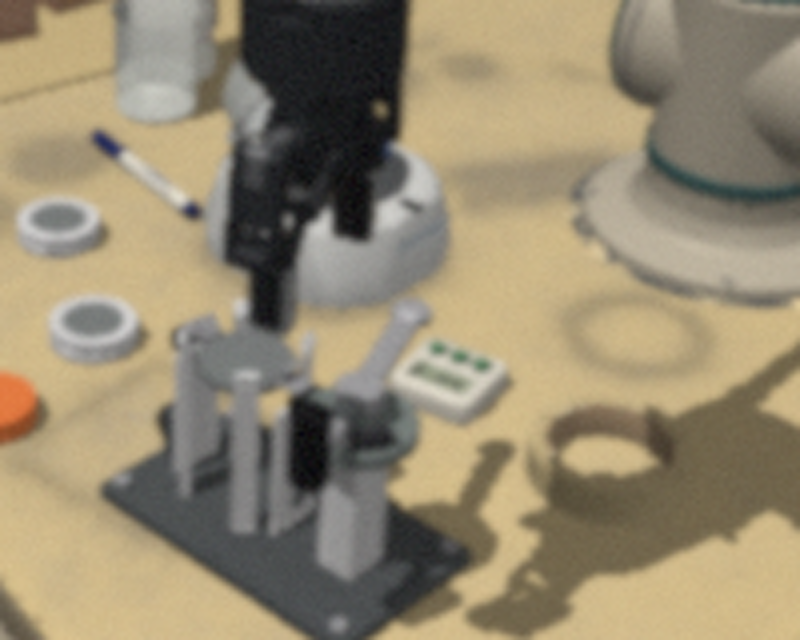

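The picture shows the keeper swung to (410,315), off the mouth, and the knob at (310,440) over towards +x with the bat home. The bore is clear. Next is puck C.

```bash
cat >> h.py <<'E'
P0=dict(A=(.559,-.181),B=(.550,-.289),C=(.477,-.109),D=(.434,-.236))
def pucks():
    im=manip.get_image("top");P=cloud(im);I=im["image"].astype(int)
    sat=I.max(2)-I.min(2)
    m=((P[...,2]>.009)&(P[...,2]<.026)&(sat<60)&(P[...,0]>.38)&(P[...,0]<.66)&(P[...,1]<-.03)&(P[...,1]>-.42)).astype(np.uint8)
    n,l,s,c=cv2.connectedComponentsWithStats(m)
    for k in range(1,n):
        if s[k,4]>120:
            q=P[l==k];print(s[k,4],np.median(q,0).round(4),((q.min(0)+q.max(0))/2).round(4),(q.max(0)-q.min(0)).round(3))
E
python3 - <<'E'
from h import *
pucks();go(.477,-.109,.15,12.2)
E
```

```text
246 [ 0.5578 -0.1822  0.0156] [ 0.5593 -0.1825  0.0157] [0.059 0.057 0.013]
249 [ 0.5498 -0.2885  0.0159] [ 0.5499 -0.2883  0.0166] [0.06  0.057 0.015]
251 [ 0.4772 -0.1083  0.0158] [ 0.4765 -0.1084  0.0164] [0.057 0.059 0.014]
259 [ 0.4345 -0.2352  0.0158] [ 0.435  -0.2367  0.0171] [0.058 0.059 0.015]
pos [-0.6261 -0.5289  0.197 ] turn [-0.006 -0.001  0.611]
```

carry_out(delta_pos=[[-0.626,-0.529,0],[-0.626,-0.529,0],[-0.626,-0.529,0],[-0.626,-0.529,0],[-0.626,-0.529,0],[-0.626,-0.529,0],[-0.626,-0.529,0],[-0.626,-0.529,0.1],[-0.626,-0.529,0.25],[-0.626,-0.529,0.4],[-0.626,-0.529,0.4],[-0.626,-0.529,0.4]], turn=[[-0.005,0,0.61],[-0.005,0,0.61],[-0.005,0,0.61],[-0.005,0,0.61],[-0.005,0,0.61],[-0.005,0,0.61],[-0.005,0,0.61],[-0.005,0,0.61],[-0.005,0,0.61],[-0.005,0,0.61],[-0.005,0,0.61],[-0.005,0,0.61]], claw=[-1,-1,-1,-1,-1,-1,-1,-1,-1,-1,-1,-1])

```text
clock: 8.8
position: [0.4742, -0.1074, 0.0659]
ee_rot: [-0.004, 0.628, 0.778, -0.0]
contact_force: [-0.4, 0.0, -0.1]
width: 0.0855
gripper_force: 0.0
```

Run:
```python
from h import *
s,r=st();print(s["position"],r.as_matrix().round(4)[:,1:].tolist())
go(.477,-.109,-.004,12.2)
```

```text
[ 0.47424296 -0.10736653  0.0658567 ] [[0.9774, -0.0075], [0.2113, 0.0049], [-0.0063, -1.0]]
pos [-0.0066  0.007   0.1746] turn [-0.012 -0.012 -0.   ]
```

carry_out(delta_pos=[[-0.007,0.007,0.08],[-0.007,0.007,0.16],[-0.007,0.007,0.175],[-0.007,0.007,0.175],[-0.007,0.007,0.175],[-0.007,0.007,0.175],[-0.007,0.007,0.175],[-0.007,0.007,0.175]], turn=[[-0.012,-0.012,0],[-0.012,-0.012,0],[-0.012,-0.012,0],[-0.012,-0.012,0],[-0.012,-0.012,0],[-0.012,-0.012,0],[-0.012,-0.012,0],[-0.012,-0.012,0]], claw=[-1,-1,-1,-1,1,1,1,1], force=60)

```text
clock: 9.6
position: [0.4827, -0.1112, 0.0023]
ee_rot: [0.007, 0.628, 0.778, 0.002]
contact_force: [-0.9, 0.5, 7.6]
width: 0.0576
gripper_force: 62.2
```

Run:
```python
from h import *
s,r=st();print(s["position"],r.as_matrix().round(4)[:,1:].tolist())
go(s["position"][0],s["position"][1],.19,12.2); go(*B,.19,12.2)
```

```text
[ 0.48271965 -0.1112372   0.00231106] [[0.9772, 0.013], [0.2119, -0.0051], [0.0117, -0.9999]]
pos [-0.0036  0.0055 -0.4692] turn [0.022 0.015 0.001]
pos [ 0.4858  0.1225 -0.4716] turn [0.022 0.015 0.001]
```

carry_out(delta_pos=[[0,0,-0.02],[0,0,-0.1],[0,0,-0.22],[0,0,-0.34],[0,0,-0.46],[0,0,-0.5],[0,0,-0.5],[0,0,-0.5]], turn=[[0,0,0],[0,0,0],[0,0,0],[0,0,0],[0,0,0],[0,0,0],[0,0,0],[0,0,0]], claw=[1,1,1,1,1,1,1,1])

```text
clock: 10.4
position: [0.4791, -0.1098, 0.2002]
ee_rot: [0.005, 0.628, 0.778, 0.002]
contact_force: [-0.8, 0.8, -1.0]
width: 0.0574
gripper_force: 64.3
```

Run:
```python
from h import *
s,r=st();print(s["position"],s["contact_force"],r.as_matrix().round(4)[:,1:].tolist())
go(*B,.2,12.2)
```

```text
[ 0.47909117 -0.10977656  0.20016296] [-0.79726865  0.80056774 -0.95419339] [[0.9773, 0.0102], [0.2117, -0.0038], [0.0091, -0.9999]]
pos [ 0.4839  0.1251 -0.0013] turn [0.017 0.011 0.001]
```

carry_out(delta_pos=[[0.484,0.125,0],[0.484,0.125,0],[0.484,0.125,0],[0.484,0.125,0],[0.484,0.125,0],[0.484,0.125,0],[0.484,0.125,0]], turn=[[0.017,0.011,0],[0.017,0.011,0],[0.017,0.011,0],[0.017,0.011,0],[0.017,0.011,0],[0.017,0.011,0],[0.017,0.011,0]], claw=[1,1,1,1,1,1,1])

```text
clock: 11.1
position: [0.4867, 0.089, 0.198]
ee_rot: [-0.001, 0.628, 0.778, -0.001]
contact_force: [0.3, 0.2, -0.6]
width: 0.0572
gripper_force: 64.3
```

Run:
```python
from h import *
s,r=st();print(s["position"],s["contact_force"],r.as_matrix().round(4)[:,1:].tolist())
im=shot("scene","s3.png",(230,130,350,230),6)
for q in("puck0_center","bore_catch","follower","magazine"):
    print(q,[(np.round(d["point"],4).tolist(),round(d["score"],2)) for d in manip.place_of("scene",q)])
go(*B,.13,12.2)
```

```text
[0.48671025 0.08898347 0.19802967] [ 0.30678886  0.15529083 -0.55617801] [[0.9774, -0.003], [0.2114, -0.0009], [-0.0031, -1.0]]
puck0_center [([0.5505, -0.2925, 0.0065], 0.64), ([0.4886, 0.0888, 0.1073], 0.53)]
bore_catch [([0.4894, 0.0892, 0.1067], 0.91)]Traceback (most recent call last):
  File "<stdin>", line 5, in <module>
ValueError: it knows: bat_knob, beaker, bore_catch, lever_pivot, magazine, marker, minifuge_far, puck0_center, puck1_center, puck2_center, puck3_center, puck4_center
```

View pics/s3.png

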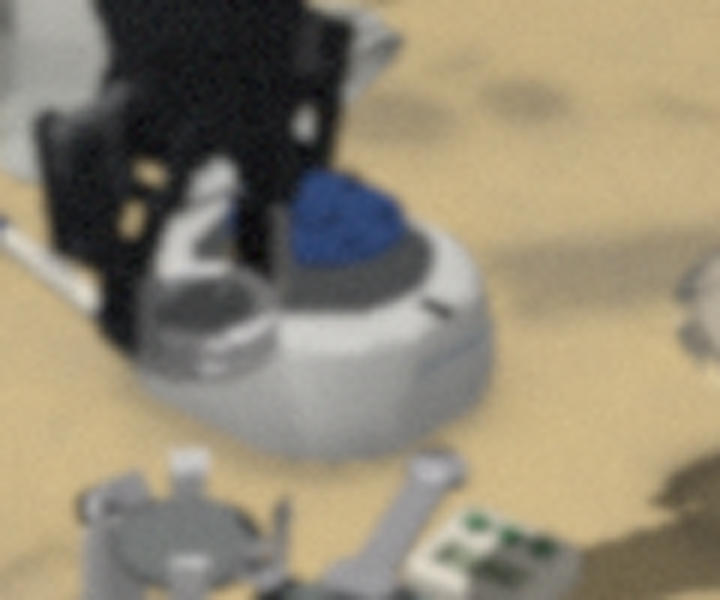

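The puck at (208,322) sits between the fingers, above the bore and its grey follower at (185,540). I'll compare puck and follower centres from depth.

Run:
```python
from h import *
s,r=st();tcp=s["position"]
c,si=np.cos(YAW),np.sin(YAW);M=np.array([[c,si],[-si,c]])
for nm in("scene","top"):
    im=manip.get_image(nm);P=cloud(im).reshape(-1,3);L=(P[:,:2]-B)@M.T
    d=np.hypot(*L.T)
    for lo,hi in((.103,.113),(.117,.126)):
        k=(d<.06)&(P[:,2]>lo)&(P[:,2]<hi);q=L[k]
        print(nm,lo,k.sum(),np.median(q,0).round(4),q.min(0).round(4),q.max(0).round(4)) if k.sum() else print("none")
    k=(d<.04)&(P[:,2]>.19)&(P[:,2]<.222);q=np.c_[L,P[:,2]][k]
    if k.sum():
        print("held",k.sum(),q.min(0).round(4),q.max(0).round(4))
        zt=np.histogram(q[:,2],bins=np.arange(.19,.223,.003));print(zt[0])
        for zz in np.arange(.196,.22,.003):
            t=q[abs(q[:,2]-zz)<.0015]
            if len(t): print(zz.round(3),t.min(0)[:2].round(4),t.max(0)[:2].round(4),len(t))
print(tcp,M@(tcp[:2]-B))
```

```text
scene 0.103 401 [0.0002 0.0007] [-0.0326 -0.0515] [0.0292 0.0586]
scene 0.117 96 [-0.0018 -0.0182] [-0.0324 -0.0345] [0.0304 0.0382]
held 442 [-0.0376 -0.027   0.1971] [0.0397 0.0324 0.2219]
[  0   0   8  32  27  31  24 149 133  24]
0.196 [0.0028 0.0285] [0.0028 0.0285] 1
0.199 [-0.0138 -0.0027] [0.0281 0.0311] 24
0.202 [-0.0188  0.0057] [0.0285 0.0324] 26
0.205 [-0.0207 -0.0039] [0.0341 0.031 ] 34
0.208 [-0.0143 -0.0071] [0.0345 0.0311] 29
0.211 [-0.0353 -0.0199] [0.0388 0.0304] 52
0.214 [-0.0361 -0.027 ] [0.0396 0.032 ] 222
0.217 [-0.0324 -0.0092] [0.0397 0.0197] 31
top 0.103 56 [-0.0042 -0.0297] [-0.0311 -0.0491] [ 0.0221 -0.0146]
top 0.117 21 [-0.0043 -0.0275] [-0.0285 -0.0344] [ 0.0242 -0.0194]
held 39 [-0.025  -0.0275  0.1956] [0.0088 0.031  0.2164]
[ 0  1  0  0  1  2  4 23  8  0]
0.196 [ 0.0039 -0.0275] [ 0.0039 -0.0275] 1
0.205 [-0.0202  0.0233] [-0.0093  0.0297] 2
0.208 [-0.0221  0.0203] [-0.014   0.0273] 3
0.211 [-0.0193  0.022 ] [0.007 0.031] 10
0.214 [-0.0206 -0.0273] [0.0088 0.0306] 17
0.217 [-0.025   0.0165] [0.0005 0.0298] 6
[0.48740767 0.0883647  0.19890442] [ 5.28845700e-05 -1.68452173e-03]
```

carry_out(delta_pos=[[-0.004,0,0.1],[-0.004,0,0.19],[-0.004,0,0.2],[-0.004,0,0.2],[-0.004,0,0.215],[-0.004,0,0.23],[-0.004,0,0.23]], turn=[[0,0,0],[0,0,0],[0,0,0],[0,0,0],[0,0,0],[0,0,0],[0,0,0]], claw=[1,1,1,1,1,1,1], force=80)

```text
clock: 12.05
position: [0.4894, 0.0882, 0.109]
ee_rot: [0.002, 0.628, 0.778, 0.001]
contact_force: [-0.2, -0.7, 1.9]
width: 0.0566
gripper_force: 86.1
```

carry_out(delta_pos=[[0,0,0.015],[0,0,0.03],[0,0,0.045],[0,0,0.045],[0,0,0.045]], turn=[[0,0,0],[0,0,0],[0,0,0],[0,0,0],[0,0,0]], claw=[1,1,1,1,1])

```text
clock: 12.55
position: [0.4893, 0.0882, 0.0902]
ee_rot: [0.001, 0.628, 0.778, 0.001]
contact_force: [1.8, -1.1, 2.9]
width: 0.0565
gripper_force: 86.5
```

carry_out(delta_pos=[[0,0,0.006],[0,0,0.006],[0,0,0.006],[0,0,0.006],[0,0,0.006],[0,0,-0.1],[0,0,-0.2],[0,0,-0.27],[0,0,-0.27],[0,0,-0.27]], turn=[[0,0,0],[0,0,0],[0,0,0],[0,0,0],[0,0,0],[0,0,0],[0,0,0],[0,0,0],[0,0,0],[0,0,0]], claw=[1,1,-1,-1,-1,-1,-1,-1,-1,-1])

```text
clock: 13.55
position: [0.4874, 0.0882, 0.1974]
ee_rot: [-0.0, 0.628, 0.778, -0.0]
contact_force: [0.5, 0.2, -0.4]
width: 0.0853
gripper_force: 0.0
```

```bash
cat >> h.py <<'E'
def topz():
    "height and offset of the disc in the bore, scene camera; magazine frame"
    c,si=np.cos(YAW),np.sin(YAW);M=np.array([[c,si],[-si,c]])
    im=manip.get_image("scene");P=cloud(im).reshape(-1,3);L=(P[:,:2]-B)@M.T
    k=(abs(L[:,0])<.014)&(abs(L[:,1])<.017)&(P[:,2]>.08)&(P[:,2]<.15);q=P[k]
    A=np.c_[L[k],np.ones(k.sum())];co=np.linalg.lstsq(A,q[:,2],rcond=None)[0]
    print("bore top",k.sum(),np.percentile(q[:,2],[5,50,95]).round(4),"tilt/z",co.round(4))
E
python3 - <<'E'
from h import *
s,r=st();print(s["position"],s["contact_force"],r.as_matrix().round(4)[:,1:].tolist())
topz();pucks();shot("scene","s4.png",(230,190,350,290),6)
go(.435,-.236,.2,12.2)
E
```

```text
[0.48740999 0.08822231 0.19735682] [ 0.50244147  0.19797243 -0.40209196] [[0.9773, -0.0002], [0.2117, -0.0], [-0.0002, -1.0]]
bore top 95 [0.1087 0.1106 0.1126] tilt/z [-0.      0.0251  0.1106]
244 [ 0.5582 -0.1813  0.0161] [ 0.5591 -0.1827  0.017 ] [0.06  0.057 0.016]
249 [ 0.5502 -0.2888  0.0157] [ 0.5502 -0.2883  0.0166] [0.059 0.057 0.015]
260 [ 0.4335 -0.2354  0.0161] [ 0.4348 -0.237   0.0161] [0.058 0.059 0.014]
pos [-0.7647 -0.2975 -0.0101] turn [-0.007 -0.001  0.001]
```

View pics/s4.png

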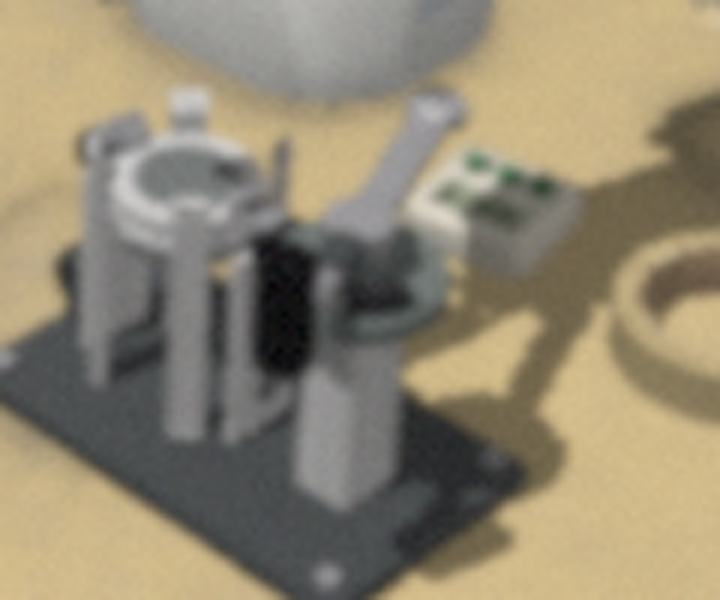

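The puck at (190,190) sits in the bore, about level at 110.6 mm, below the catch backs. Puck D is next; the other pucks are unmoved.

carry_out(delta_pos=[[-0.764,-0.3,0],[-0.764,-0.3,0],[-0.764,-0.3,0],[-0.764,-0.3,0],[-0.764,-0.3,0],[-0.764,-0.3,0],[-0.764,-0.3,0],[-0.764,-0.3,0.12],[-0.764,-0.3,0.24],[-0.764,-0.3,0.36],[-0.764,-0.3,0.4],[-0.764,-0.3,0.4]], turn=[[0,0,0],[0,0,0],[0,0,0],[0,0,0],[0,0,0],[0,0,0],[0,0,0],[0,0,0],[0,0,0],[0,0,0],[0,0,0],[0,0,0]], claw=[-1,-1,-1,-1,-1,-1,-1,-1,-1,-1,-1,-1], force=60)

```text
clock: 14.9
position: [0.4322, -0.2337, 0.0335]
ee_rot: [-0.005, 0.628, 0.778, -0.0]
contact_force: [0.1, 0.5, 0.0]
width: 0.0852
gripper_force: 0.0
```

Run:
```python
from h import *
s,r=st();print(s["position"],r.as_matrix().round(4)[:,1:].tolist())
go(.4345,-.2365,.004,12.2)
```

```text
[ 0.43215826 -0.23374701  0.03350947] [[0.9774, -0.008], [0.2113, 0.0059], [-0.0065, -1.0]]
pos [-0.0085  0.0047  0.0737] turn [-0.012 -0.014 -0.   ]
```

carry_out(delta_pos=[[0,0,0.04],[0,0,0.083],[0,0,0.083],[0,0,0.083],[0,0,0.083],[0,0,0.083],[0,0,0.083],[0,0,0.083]], turn=[[0,0,0],[0,0,0],[0,0,0],[0,0,0],[0,0,0],[0,0,0],[0,0,0],[0,0,0]], claw=[-1,-1,-1,1,1,1,1,1])

```text
clock: 15.7
position: [0.436, -0.2364, 0.0062]
ee_rot: [0.001, 0.628, 0.778, 0.0]
contact_force: [-1.0, 1.1, 7.0]
width: 0.057
gripper_force: 62.1
```

carry_out(delta_pos=[[0,0,-0.02],[0,0,-0.12],[0,0,-0.24],[0,0,-0.36],[0,0,-0.48],[0.767,0.301,-0.49],[0.767,0.301,-0.49],[0.767,0.301,-0.49],[0.767,0.301,-0.49],[0.767,0.301,-0.49],[0.767,0.301,-0.49],[0.767,0.301,-0.49]], turn=[[0,0,0],[0,0,0],[0,0,0],[0,0,0],[0,0,0],[0,0,0],[0,0,0],[0,0,0],[0,0,0],[0,0,0],[0,0,0],[0,0,0]], claw=[1,1,1,1,1,1,1,1,1,1,1,1])

```text
clock: 16.9
position: [0.488, 0.0929, 0.2015]
ee_rot: [0.0, 0.627, 0.779, 0.001]
contact_force: [0.1, -0.6, 0.1]
width: 0.057
gripper_force: 64.1
```

carry_out(delta_pos=[[0,0,0],[0,0,0],[0,0,0.12],[0,0,0.18],[0,0,0.18]], turn=[[0,0,0],[0,0,0],[0,0,0],[0,0,0],[0,0,0]], claw=[1,1,1,1,1], force=80)

```text
clock: 17.4
position: [0.4862, 0.0881, 0.1261]
ee_rot: [-0.002, 0.629, 0.778, -0.002]
contact_force: [0.3, -1.0, 0.5]
width: 0.0557
gripper_force: 84.9
```

Run:
```python
from h import *
s,r=st();tcp=s["position"];print(tcp,s["contact_force"],r.as_matrix().round(4)[:,1:].tolist(),"TCP mag",s["width"])
c,si=np.cos(YAW),np.sin(YAW);M=np.array([[c,si],[-si,c]])
im=manip.get_image("scene");P=cloud(im).reshape(-1,3);L=(P[:,:2]-B)@M.T
k=(abs(L[:,0])<.02)&(abs(L[:,1])<.045)&(P[:,2]>.124)&(P[:,2]<.17);q=np.c_[L,P[:,2]][k]
print(np.histogram(q[:,2],bins=np.arange(.124,.17,.003))[0])
t=q[q[:,2]>np.median(q[:,2])-.004];print(t.min(0),t.max(0),np.median(t,0),M@(tcp[:2]-B))
```

```text
[0.48621194 0.08808433 0.1261301 ] [ 0.33352166 -1.03074582  0.53241532] [[0.9777, -0.0048], [0.2098, -0.0004], [-0.0048, -1.0]] TCP mag 0.055651764238166875
[ 19  17  15  54 124  11   0   0   0   0   0   0   0   0   0]
[-0.01993218 -0.02874297  0.13256568] [0.01869839 0.0280673  0.13969738] [-0.00331903  0.00736829  0.13678643] [-0.00117509 -0.00170587]
```

carry_out(delta_pos=[[0,0,0.02],[0,0,0.04],[0,0,0.055],[0,0,0.055]], turn=[[0,0,0],[0,0,0],[0,0,0],[0,0,0]], claw=[1,1,1,1])

```text
clock: 17.85
position: [0.4872, 0.0903, 0.1074]
ee_rot: [-0.001, 0.629, 0.778, 0.001]
contact_force: [-2.5, 4.1, 0.7]
width: 0.0559
gripper_force: 100.5
```

carry_out(delta_pos=[[0,0,0.015],[0,0,0.025],[0,0,0.035],[0,0,0.035],[0,0,0.035]], turn=[[0,0,0],[0,0,0],[0,0,0],[0,0,0],[0,0,0]], claw=[1,1,1,1,1])

```text
clock: 18.35
position: [0.4872, 0.0903, 0.0934]
ee_rot: [-0.001, 0.628, 0.778, 0.001]
contact_force: [-3.6, 6.1, 3.2]
width: 0.0557
gripper_force: 101.0
```

carry_out(delta_pos=[[0,0,0],[0,0,0],[0,0,0],[0,0,-0.1],[0,0,-0.2],[0,0,-0.27],[0,0,-0.27],[0,0,-0.27],[0,0,-0.27]], turn=[[0,0,0],[0,0,0],[0,0,0],[0,0,0],[0,0,0],[0,0,0],[0,0,0],[0,0,0],[0,0,0]], claw=[-1,-1,-1,-1,-1,-1,-1,-1,-1])

```text
clock: 19.25
position: [0.4872, 0.0892, 0.199]
ee_rot: [-0.001, 0.628, 0.778, -0.001]
contact_force: [0.7, 0.2, -0.2]
width: 0.0856
gripper_force: 0.0
```

Run:
```python
from h import *
s,r=st();print(s["position"],s["contact_force"],r.as_matrix().round(4)[:,1:].tolist())
topz();pucks();go(.5588,-.182,.2,12.2)
```

```text
[0.48718952 0.08919596 0.19904453] [ 0.65904024  0.21869283 -0.21609361] [[0.9774, -0.0023], [0.2115, -0.0004], [-0.0023, -1.0]]
bore top 98 [0.1092 0.1106 0.1124] tilt/z [-0.0196  0.0075  0.1107]
249 [ 0.5582 -0.1813  0.0157] [ 0.5594 -0.1825  0.0163] [0.059 0.058 0.014]
247 [ 0.5495 -0.2884  0.016 ] [ 0.5501 -0.2885  0.0173] [0.059 0.058 0.016]
pos [-0.7008  0.0316 -0.0035] turn [-0.006 -0.001  0.   ]
```

carry_out(delta_pos=[[-0.701,0.032,0],[-0.701,0.032,0],[-0.701,0.032,0],[-0.701,0.032,0],[-0.701,0.032,0],[-0.701,0.032,0],[-0.701,0.032,0.05],[-0.701,0.032,0.15],[-0.701,0.032,0.27],[-0.701,0.032,0.39],[-0.701,0.032,0.39],[-0.701,0.032,0.39]], turn=[[0,0,0],[0,0,0],[0,0,0],[0,0,0],[0,0,0],[0,0,0],[0,0,0],[0,0,0],[0,0,0],[0,0,0],[0,0,0],[0,0,0]], claw=[-1,-1,-1,-1,-1,-1,-1,-1,-1,-1,-1,-1], force=60)

```text
clock: 20.55
position: [0.5594, -0.1817, 0.0435]
ee_rot: [-0.001, 0.628, 0.778, -0.0]
contact_force: [1.1, -0.1, 0.0]
width: 0.0854
gripper_force: 0.0
```

carry_out(delta_pos=[[0,0,0.05],[0,0,0.085],[0,0,0.085],[0,0,0.085],[0,0,0.085],[0,0,0.085],[0,0,0.085],[0,0,0.085]], turn=[[0,0,0],[0,0,0],[0,0,0],[0,0,0],[0,0,0],[0,0,0],[0,0,0],[0,0,0]], claw=[-1,-1,-1,1,1,1,1,1])

```text
clock: 21.35
position: [0.5629, -0.1839, 0.0163]
ee_rot: [0.005, 0.628, 0.779, 0.001]
contact_force: [1.7, 1.5, 28.6]
width: 0.0123
gripper_force: 16.0
```

Run:
```python
from h import *
s,r=st();print(s["position"],s["contact_force"],r.as_matrix().round(4)[:,1:].tolist())
go(.4873,.0897,.2,12.2)
```

```text
[ 0.5629498  -0.18389808  0.01625421] [ 1.67706245  1.47711977 28.5606389 ] [[0.9772, 0.0079], [0.2122, -0.0048], [0.0067, -1.0]]
pos [ 0.7056 -0.0366 -0.4641] turn [0.013 0.012 0.002]
```

Only 12 mm opening and 28 N upward: the fingers slid over the puck's top because I closed too high. I'll rise, open and look.

carry_out(delta_pos=[[0,0,-0.1],[0,0,-0.1],[0,0,-0.1],[0,0,-0.1],[0,0,-0.1],[0,0,-0.1]], turn=[[0,0,0],[0,0,0],[0,0,0],[0,0,0],[0,0,0],[0,0,0]], claw=[1,-1,-1,-1,-1,-1])

```text
clock: 21.95
position: [0.5592, -0.1816, 0.0492]
ee_rot: [-0.001, 0.628, 0.778, -0.0]
contact_force: [0.4, -0.3, -0.2]
width: 0.072
gripper_force: 0.0
```

Run:
```python
from h import *
s,r=st();print(s["position"],s["contact_force"],r.as_matrix().round(4)[:,1:].tolist())
print([(np.round(d["point"],4).tolist(),round(d["score"],2)) for d in manip.place_of("top","puck0_center")+manip.place_of("scene","puck0_center")])
im=manip.get_image("scene");P=cloud(im)
k=(abs(P[...,0]-.559)<.06)&(abs(P[...,1]+.18)<.05)&(P[...,2]>.012)&(P[...,2]<.021);q=P[k];print(k.sum(),np.median(q,0),q.min(0),q.max(0))
shot("scene","s5.png",(130,140,250,240),6);pucks()
```

```text
[ 0.55923726 -0.18158141  0.04917395] [ 0.40470827 -0.34431781 -0.21764152] [[0.9773, -0.0019], [0.2117, 0.0009], [-0.0017, -1.0]]
[([0.5518, -0.2947, 0.0143], 0.55)]
240 [ 0.55792323 -0.18015203  0.01718349] [ 0.52718554 -0.21433072  0.01228733] [ 0.58587234 -0.15180462  0.02079567]
247 [ 0.5496 -0.2888  0.0158] [ 0.55   -0.2901  0.0159] [0.059 0.061 0.014]
```

View pics/s5.png

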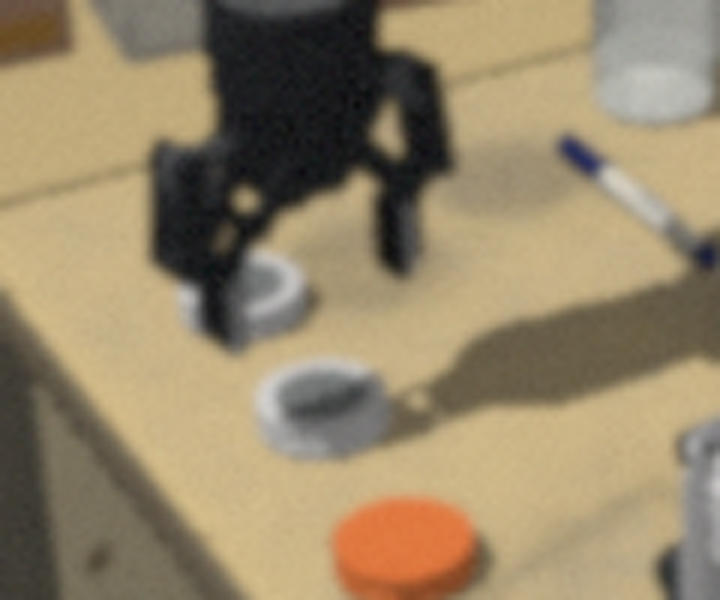

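Puck A at (323,408) is still flat and in place. I'll open fully and go lower.

carry_out(delta_pos=[[0,0,0],[0,0,0],[0,0,0.07],[0,0,0.133],[0,0,0.133],[0,0,0.133]], turn=[[0,0,0],[0,0,0],[0,0,0],[0,0,0],[0,0,0],[0,0,0]], claw=[-1,-1,-1,-1,-1,-1])

```text
clock: 22.8
position: [0.5598, -0.1819, -0.003]
ee_rot: [-0.0, 0.628, 0.778, -0.0]
contact_force: [-0.6, 0.1, -0.0]
width: 0.0852
gripper_force: 0.0
```

carry_out(delta_pos=[[0,0,0],[0,0,0],[0,0,0],[0,0,0],[0,0,0]], turn=[[0,0,0],[0,0,0],[0,0,0],[0,0,0],[0,0,0]], claw=[1,1,1,1,1], force=60)

```text
clock: 23.3
position: [0.5611, -0.1824, -0.001]
ee_rot: [0.002, 0.628, 0.778, 0.0]
contact_force: [-0.7, -0.2, 5.7]
width: 0.0578
gripper_force: 64.1
```

carry_out(delta_pos=[[0,0,-0.02],[0,0,-0.12],[0,0,-0.24],[0,0,-0.36],[0,0,-0.48],[0.701,-0.032,-0.508],[0.701,-0.032,-0.508],[0.701,-0.032,-0.508],[0.701,-0.032,-0.508],[0.701,-0.032,-0.508],[0.701,-0.032,-0.508],[0.701,-0.032,-0.508]], turn=[[0,0,0],[0,0,0],[0,0,0],[0,0,0],[0,0,0],[0,0,0],[0,0,0],[0,0,0],[0,0,0],[0,0,0],[0,0,0],[0,0,0]], claw=[1,1,1,1,1,1,1,1,1,1,1,1])

```text
clock: 24.5
position: [0.4863, 0.093, 0.2013]
ee_rot: [-0.0, 0.626, 0.78, 0.001]
contact_force: [0.2, -0.9, -0.2]
width: 0.0579
gripper_force: 64.4
```

carry_out(delta_pos=[[0,0,0],[0,0,0],[0,0,0.12],[0,0,0.18],[0,0,0.18],[0,0,0.18]], turn=[[0,0,0],[0,0,0],[0,0,0],[0,0,0],[0,0,0],[0,0,0]], claw=[1,1,1,1,1,1], force=80)

```text
clock: 25.1
position: [0.4888, 0.0884, 0.1284]
ee_rot: [0.0, 0.629, 0.778, -0.0]
contact_force: [0.9, -0.1, -0.8]
width: 0.0566
gripper_force: 86.9
```

```bash
cat >> h.py <<'E'
def held():
    s,r=st();tcp=s["position"];print(tcp,s["contact_force"],s["width"])
    c,si=np.cos(YAW),np.sin(YAW);M=np.array([[c,si],[-si,c]])
    im=manip.get_image("scene");P=cloud(im).reshape(-1,3);L=(P[:,:2]-B)@M.T
    k=(abs(L[:,0])<.02)&(abs(L[:,1])<.045)&(P[:,2]>.124)&(P[:,2]<.17);q=np.c_[L,P[:,2]][k]
    print(np.histogram(q[:,2],bins=np.arange(.124,.17,.003))[0])
    t=q[q[:,2]>np.median(q[:,2])-.004];print(t.min(0),t.max(0),np.median(t,0),M@(tcp[:2]-B))
E
python3 -c "
from h import *
held()"
```

```text
[0.48875247 0.08837942 0.12842963] [ 0.874487   -0.11641481 -0.75384168] 0.05664253769989183
[  1   0  12  15  14  14  32 152  23   0   0   0   0   0   0]
[-0.0198665  -0.02748539  0.14248766] [0.01967194 0.02786793 0.15007286] [-0.00228594  0.0070643   0.14642109] [ 0.00137043 -0.00195432]
```

carry_out(delta_pos=[[0,-0.002,0.025],[0,-0.002,0.05],[0,-0.002,0.07],[0,-0.002,0.085],[0,-0.002,0.1],[0,-0.002,0.107],[0,-0.002,0.107],[0,-0.002,0.107]], turn=[[0,0,0],[0,0,0],[0,0,0],[0,0,0],[0,0,0],[0,0,0],[0,0,0],[0,0,0]], claw=[1,1,1,1,1,1,1,1])

```text
clock: 25.95
position: [0.4879, 0.0897, 0.0859]
ee_rot: [0.0, 0.628, 0.778, 0.001]
contact_force: [0.7, 3.0, 3.0]
width: 0.0569
gripper_force: 89.0
```

carry_out(delta_pos=[[0,0,0],[0,0,0],[0,0,0],[0,0,-0.1],[0,0,-0.2],[0,0,-0.28],[0,0,-0.28],[0,0,-0.28],[0,0,-0.28]], turn=[[0,0,0],[0,0,0],[0,0,0],[0,0,0],[0,0,0],[0,0,0],[0,0,0],[0,0,0],[0,0,0]], claw=[-1,-1,-1,-1,-1,-1,-1,-1,-1])

```text
clock: 26.85
position: [0.4861, 0.0891, 0.1961]
ee_rot: [-0.001, 0.628, 0.778, -0.001]
contact_force: [-0.3, -0.7, -0.2]
width: 0.0857
gripper_force: 0.0
```

Run:
```python
from h import *
s,r=st();print(s["position"],s["contact_force"],r.as_matrix().round(4)[:,1:].tolist())
topz();pucks();go(.55,-.2893,-.003,12.2)
```

```text
[0.48610448 0.08907608 0.19605532] [-0.29640167 -0.68402983 -0.20134927] [[0.9773, -0.0029], [0.2116, -0.0004], [-0.0029, -1.0]]
bore top 97 [0.1086 0.1106 0.1128] tilt/z [-0.0159  0.0172  0.1106]
248 [ 0.5499 -0.2882  0.0158] [ 0.5499 -0.2883  0.017 ] [0.057 0.058 0.016]
pos [-0.9587 -0.0425  0.4968] turn [-0.006 -0.001  0.001]
```

carry_out(delta_pos=[[-0.957,-0.043,0],[-0.957,-0.043,0],[-0.957,-0.043,0],[-0.957,-0.043,0],[-0.957,-0.043,0],[-0.957,-0.043,0],[-0.957,-0.043,0],[-0.957,-0.043,0],[-0.957,-0.043,0.12],[-0.957,-0.043,0.24],[-0.957,-0.043,0.36],[-0.957,-0.043,0.36]], turn=[[0,0,0],[0,0,0],[0,0,0],[0,0,0],[0,0,0],[0,0,0],[0,0,0],[0,0,0],[0,0,0],[0,0,0],[0,0,0],[0,0,0]], claw=[-1,-1,-1,-1,-1,-1,-1,-1,-1,-1,-1,-1], force=60)

```text
clock: 28.15
position: [0.5457, -0.285, 0.0456]
ee_rot: [-0.009, 0.628, 0.778, -0.001]
contact_force: [-1.4, 0.5, -0.2]
width: 0.0855
gripper_force: 0.0
```

carry_out(delta_pos=[[0,0,0],[0,0,0.07],[0,0,0.135],[0,0,0.135],[0,0,0.135]], turn=[[0,0,0],[0,0,0],[0,0,0],[0,0,0],[0,0,0]], claw=[-1,-1,-1,-1,-1])

```text
clock: 28.65
position: [0.553, -0.2894, 0.0018]
ee_rot: [0.002, 0.628, 0.778, 0.0]
contact_force: [0.5, -0.5, -0.2]
width: 0.0849
gripper_force: 0.0
```

carry_out(delta_pos=[[0,0,0],[0,0,0],[0,0,0],[0,0,0],[0,0,0]], turn=[[0,0,0],[0,0,0],[0,0,0],[0,0,0],[0,0,0]], claw=[1,1,1,1,1])

```text
clock: 29.15
position: [0.5528, -0.2894, 0.0022]
ee_rot: [0.002, 0.628, 0.778, 0.0]
contact_force: [-0.7, 0.5, 7.3]
width: 0.0576
gripper_force: 62.5
```

carry_out(delta_pos=[[0,0,-0.02],[0,0,-0.12],[0,0,-0.24],[0,0,-0.36],[0.957,0.043,-0.5],[0.957,0.043,-0.5],[0.957,0.043,-0.5],[0.957,0.043,-0.5],[0.957,0.043,-0.5],[0.957,0.043,-0.5],[0.957,0.043,-0.5],[0.957,0.043,-0.5]], turn=[[0,0,0],[0,0,0],[0,0,0],[0,0,0],[0,0,0],[0,0,0],[0,0,0],[0,0,0],[0,0,0],[0,0,0],[0,0,0],[0,0,0]], claw=[1,1,1,1,1,1,1,1,1,1,1,1])

```text
clock: 30.35
position: [0.4863, 0.092, 0.2009]
ee_rot: [0.0, 0.627, 0.779, 0.001]
contact_force: [0.3, -0.0, 0.1]
width: 0.0576
gripper_force: 64.4
```

carry_out(delta_pos=[[0,0,0],[0,0,0],[0,0,0],[0,0,0],[0,0,0],[0,0,0]], turn=[[0,0,0],[0,0,0],[0,0,0],[0,0,0],[0,0,0],[0,0,0]], claw=[1,1,1,1,1,1], force=80)

```text
clock: 30.95
position: [0.4874, 0.0884, 0.1992]
ee_rot: [-0.0, 0.628, 0.778, -0.0]
contact_force: [-0.9, -0.3, 0.0]
width: 0.0568
gripper_force: 85.8
```

carry_out(delta_pos=[[0,0,0.12],[0,0,0.18],[0,0,0.18],[0,0,0.18]], turn=[[0,0,0],[0,0,0],[0,0,0],[0,0,0]], claw=[1,1,1,1])

```text
clock: 31.35
position: [0.4876, 0.089, 0.1276]
ee_rot: [-0.0, 0.628, 0.778, -0.0]
contact_force: [0.0, -0.1, 0.5]
width: 0.0563
gripper_force: 86.2
```

```bash
python3 -c "
from h import *
held()"
```

```text
[0.48764612 0.08898174 0.12763765] [ 0.01507651 -0.07216099  0.54532469] 0.056315938091765085
[  4  15  13  13  17  59 135   3   0   0   0   0   0   0   0]
[-0.01998683 -0.02729086  0.13819189] [0.0197857  0.02944726 0.14583122] [-0.00373795  0.00789031  0.14255308] [ 0.00041634 -0.0011318 ]
```

carry_out(delta_pos=[[-0.002,0,0.025],[-0.002,0,0.05],[-0.002,0,0.07],[-0.002,0,0.085],[-0.002,0,0.1],[-0.002,0,0.11],[-0.002,0,0.11],[-0.002,0,0.11]], turn=[[0,0,0],[0,0,0],[0,0,0],[0,0,0],[0,0,0],[0,0,0],[0,0,0],[0,0,0]], claw=[1,1,1,1,1,1,1,1])

```text
clock: 32.2
position: [0.4871, 0.0901, 0.0844]
ee_rot: [-0.001, 0.628, 0.778, 0.001]
contact_force: [-2.3, 4.6, 2.4]
width: 0.0567
gripper_force: 94.0
```

carry_out(delta_pos=[[0,0,0],[0,0,0],[0,0,0],[0,0,-0.1],[0,0,-0.2],[0,0,-0.28],[0,0,-0.28],[0,0,-0.28],[0,0,-0.28]], turn=[[0,0,0],[0,0,0],[0,0,0],[0,0,0],[0,0,0],[0,0,0],[0,0,0],[0,0,0],[0,0,0]], claw=[-1,-1,-1,-1,-1,-1,-1,-1,-1])

```text
clock: 33.1
position: [0.4865, 0.0883, 0.1943]
ee_rot: [-0.001, 0.628, 0.778, -0.001]
contact_force: [-0.2, 0.4, -0.5]
width: 0.0855
gripper_force: 0.0
```

Run:
```python
from h import *
s,r=st();print(s["position"],s["contact_force"],r.as_matrix().round(4)[:,1:].tolist())
topz();topz();pucks();shot("scene","s6.png",(230,190,350,290),6)
```

```text
[0.48652364 0.08831696 0.19428222] [-0.21582096  0.4035326  -0.463831  ] [[0.9774, -0.0022], [0.2115, -0.0003], [-0.0022, -1.0]]
bore top 95 [0.109  0.1107 0.1126] tilt/z [0.0268 0.0229 0.1107]
bore top 100 [0.1088 0.1104 0.1124] tilt/z [-0.0023 -0.0078  0.1104]
```

View pics/s6.png

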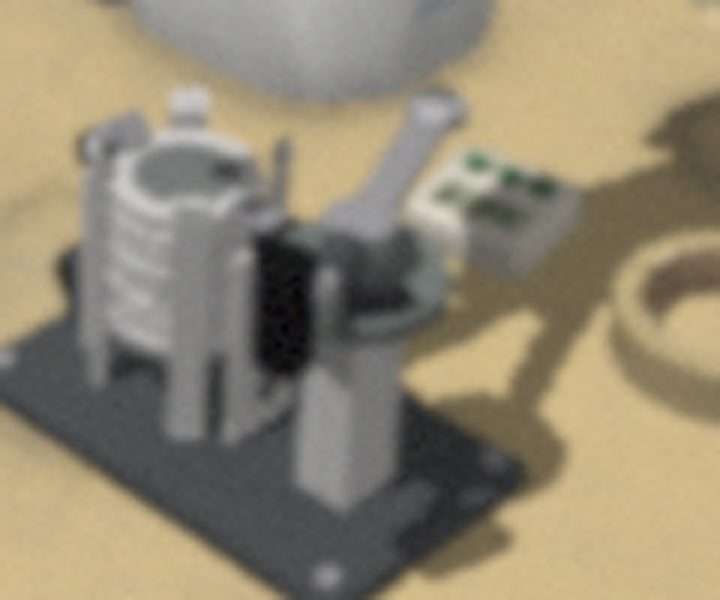

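The picture shows four pucks stacked in the bore (140,180-340), with the top one level under the catches at the same 110.5 mm reading as before. None are left on the bench. Next I close the keeper.

```bash
python3 -c "
from h import *
go(.533,.2152,.215,33.3)"
```

```text
pos [ 0.2853  0.1799 -0.0524] turn [-0.005 -0.002 -0.703]
```

carry_out(delta_pos=[[0.05,0.03,-0.052],[0.285,0.18,-0.052],[0.285,0.18,-0.052],[0.285,0.18,-0.052],[0.285,0.18,-0.052],[0.285,0.18,-0.052],[0.285,0.18,-0.052],[0.285,0.18,-0.052]], turn=[[0,0,-0.7],[0,0,-0.7],[0,0,-0.7],[0,0,-0.7],[0,0,-0.7],[0,0,-0.7],[0,0,-0.7],[0,0,-0.7]], claw=[-1,-1,-1,-1,-1,-1,-1,-1], force=40)

```text
clock: 34.1
position: [0.5333, 0.2138, 0.2163]
ee_rot: [0.0, 0.476, 0.879, -0.0]
contact_force: [0.3, -0.4, -0.1]
width: 0.0859
gripper_force: 0.0
```

```bash
python3 -c "
from arc import *
rep();go(.533,.2152,.142,33.3)"
```

```text
[0.53325609 0.21381704 0.21631687] [ 0.2542783  -0.36126297 -0.10500035] 0.07604944966804014 32.388714378821255 radial F 0.02120680969943006 tang -0.44126937166027314 [ 8.37485396e-01  5.46459520e-01 -4.51519415e-04]
pos [0.0033 0.0014 0.1858] turn [-0.001  0.001 -0.006]
```

Descend and grip, then pull out about 12 mm along tool +y.

carry_out(delta_pos=[[0.003,0.001,0.1],[0.003,0.001,0.185],[0.003,0.001,0.185],[0.003,0.001,0.185],[0.003,0.001,0.185],[0.003,0.001,0.185],[0.003,0.001,0.185],[0.003,0.001,0.185],[0.003,0.001,0.185]], turn=[[0,0,0],[0,0,0],[0,0,0],[0,0,0],[0,0,0],[0,0,0],[0,0,0],[0,0,0],[0,0,0]], claw=[-1,-1,-1,1,1,1,1,1,1], force=40)

```text
clock: 35.0
position: [0.5326, 0.2157, 0.1435]
ee_rot: [0.0, 0.475, 0.88, -0.001]
contact_force: [-3.3, -2.6, 6.2]
width: 0.0207
gripper_force: 38.9
```

carry_out(delta_pos=[[0,0.015,0],[0,0.03,0],[0,0.03,0],[0,0.03,0]], turn=[[0,0,0],[0,0,0],[0,0,0],[0,0,0]], claw=[1,1,1,1])

```text
clock: 35.4
position: [0.5407, 0.2212, 0.1432]
ee_rot: [-0.001, 0.475, 0.88, -0.003]
contact_force: [-7.7, -4.1, 7.7]
width: 0.0206
gripper_force: 39.4
```

```bash
python3 -c "
from arc import *
rep();arc(.0865,[33.3+7*k for k in range(5)])"
```

```text
[0.54066127 0.22118503 0.14318951] [-7.6909088  -4.07578685  7.65063064] 0.08627885025573032 33.886454771498386 radial F -8.657013053287343 tang 0.904567041283893 [ 0.83611822  0.5485124  -0.00636148]
33.3 [-0.002, 0.001, -0.0] -0.001
40.3 [0.024, -0.001, -0.0] -0.234
47.3 [0.05, -0.006, 0.0] -0.468
54.3 [0.075, -0.014, 0.0] -0.701
61.3 [0.099, -0.025, 0.0] -0.934
```

carry_out(delta_pos=[[0,0.003,0],[0,0.003,0],[0.012,0.003,0],[0.024,0.002,0],[0.037,-0.001,0],[0.05,-0.004,0],[0.063,-0.008,0],[0.075,-0.012,0],[0.087,-0.018,0],[0.099,-0.024,0],[0.099,-0.024,0]], turn=[[0,0,0],[0,0,0],[0,0,-0.117],[0,0,-0.234],[0,0,-0.35],[0,0,-0.468],[0,0,-0.585],[0,0,-0.701],[0,0,-0.82],[0,0,-0.934],[0,0,-0.934]], claw=[1,1,1,1,1,1,1,1,1,1,1])

```text
clock: 36.5
position: [0.5102, 0.2489, 0.1432]
ee_rot: [-0.002, 0.248, 0.969, -0.003]
contact_force: [-6.3, -6.0, 8.4]
width: 0.0207
gripper_force: 39.4
```

```bash
python3 -c "
from arc import *
rep();arc(.0862,[61.3+7*k for k in range(5)])"
```

```text
[0.51017088 0.24885897 0.14319893] [-6.33825872 -5.97209292  8.35829248] 0.08622275374401445 61.50639580606186 radial F -8.272429387903962 tang 2.7214572256581393 [ 0.47982494  0.87734024 -0.00648984]
61.3 [-0.001, -0.0, -0.0] 0.001
68.3 [0.025, -0.002, 0.0] -0.233
75.3 [0.051, -0.006, 0.0] -0.466
82.3 [0.076, -0.014, 0.0] -0.699
89.3 [0.1, -0.025, 0.0] -0.933
```

carry_out(delta_pos=[[0.012,0,0],[0.025,-0.001,0],[0.038,-0.003,0],[0.051,-0.005,0],[0.063,-0.009,0],[0.076,-0.013,0],[0.088,-0.018,0],[0.1,-0.024,0],[0.1,-0.024,0]], turn=[[0,0,-0.117],[0,0,-0.233],[0,0,-0.35],[0,0,-0.466],[0,0,-0.58],[0,0,-0.699],[0,0,-0.815],[0,0,-0.933],[0,0,-0.933]], claw=[1,1,1,1,1,1,1,1,1])

```text
clock: 37.4
position: [0.4706, 0.2587, 0.1432]
ee_rot: [-0.003, 0.006, 1.0, -0.003]
contact_force: [-5.5, -8.1, 9.1]
width: 0.0206
gripper_force: 39.5
```

```bash
python3 -c "
from arc import *
rep();arc(.0855,[89.3,96.3,102.2,103.5,105])"
```

```text
[0.47058241 0.25873371 0.14317318] [-5.45242177 -8.12298299  9.14185978] 0.08566729670901192 88.96660749274015 radial F -8.21999692205006 tang 5.305035951011991 [ 0.01265045  0.99990305 -0.00581941]
89.3 [0.001, -0.0, 0.0] -0.001
96.3 [0.027, -0.002, 0.0] -0.234
102.2 [0.049, -0.006, 0.0] -0.431
103.5 [0.054, -0.007, 0.0] -0.474
105 [0.059, -0.008, 0.0] -0.524
```

carry_out(delta_pos=[[0.013,-0.001,0],[0.027,-0.002,0],[0.038,-0.004,0],[0.049,-0.006,0],[0.054,-0.007,0],[0.059,-0.008,0],[0.059,-0.008,0]], turn=[[0,0,-0.117],[0,0,-0.234],[0,0,-0.33],[0,0,-0.431],[0,0,-0.43],[0,0,-0.43],[0,0,-0.43]], claw=[1,1,1,1,1,1,1])

```text
clock: 38.1
position: [0.4502, 0.256, 0.1434]
ee_rot: [0.0, -0.106, 0.994, -0.003]
contact_force: [-1.4, -7.8, 6.8]
width: 0.0207
gripper_force: 39.2
```

```bash
python3 -c "
from arc import *
rep()"
```

```text
[0.45015572 0.25600591 0.14335381] [-1.39185015 -7.75759385  6.78534615] 0.08504801761907416 102.82722733129818 radial F -7.25498779772893 tang 3.0793929997654956 [-0.21092078  0.97748845 -0.00536327]
```

carry_out(delta_pos=[[0.006,0,0],[0.006,0,0],[0.006,-0.012,0],[0.004,-0.024,0],[0.001,-0.027,0],[-0.004,-0.027,0],[-0.004,-0.027,0],[-0.004,-0.027,0],[-0.004,-0.027,0],[-0.004,-0.027,-0.1],[-0.004,-0.027,-0.22],[-0.004,-0.027,-0.22]], turn=[[0,0,0],[0,0,0],[0,0,0],[0,0,0],[0,0,0],[0,0,0],[0,0,0],[0,0,0],[0,0,0],[0,0,0],[0,0,0],[0,0,0]], claw=[1,1,1,1,1,1,-1,-1,-1,-1,-1,-1])

```text
clock: 39.3
position: [0.458, 0.2504, 0.2365]
ee_rot: [0.006, -0.106, 0.994, 0.002]
contact_force: [1.4, 0.5, 0.2]
width: 0.0851
gripper_force: 0.0
```

Run:
```python
from arc import *
rep();shot("scene","s7.png",(220,180,350,290),6)
print([(np.round(d["point"],4).tolist(),round(d["score"],2)) for d in manip.place_of("scene","bat_knob")],mag(0,.16))
im=manip.get_image("scene");P=cloud(im).reshape(-1,3)
k=(P[:,2]>.15)&(P[:,2]<.171)&(abs(P[:,0]-.453)<.03)&(abs(P[:,1]-.247)<.03);q=P[k];print(k.sum(),q.mean(0),q.min(0),q.max(0))
```

```text
[0.45802083 0.25040595 0.23650503] [1.43648003 0.50723243 0.16604624] 0.07810642436508593 98.10835310365812 radial F 0.2995525440701063 tang -1.4936625709552585 [-0.21051917  0.97758687  0.00236397]
[([0.4503, 0.2484, 0.1524], 0.59), ([0.4684, 0.1705, 0.1256], 0.36)] [0.45318803 0.24638654]
121 [0.45578116 0.25051956 0.16217102] [0.44379397 0.23739768 0.15000526] [0.46481344 0.25970789 0.17012601]
```

View pics/s7.png

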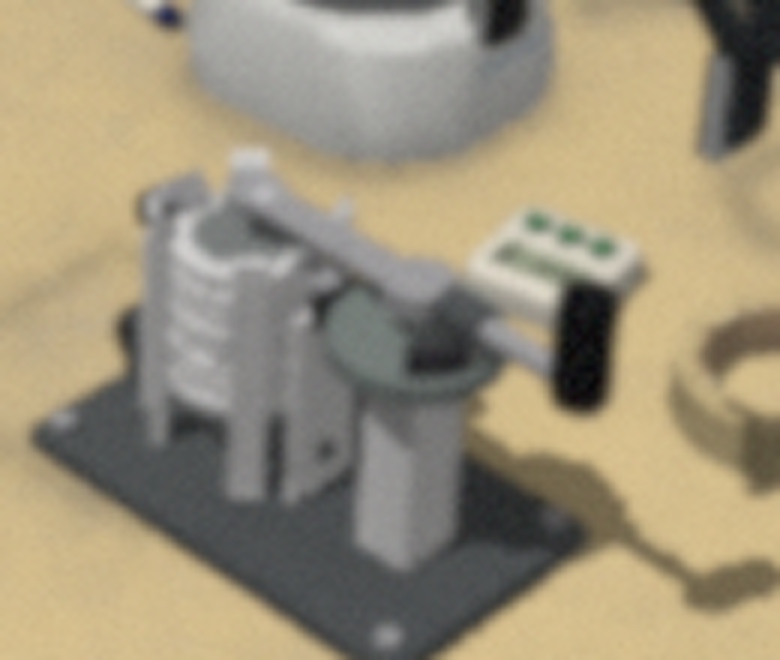

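The keeper now spans the mouth (260,195 to 430,285). The knob cloud matches its starting position to about 1 mm, so the bat is home and locked. The robot is clear, so I'm handing in.

```bash
python3 -c "
from rig import manip
print(manip.sign_off())"
```

```text
the job is handed in; nothing more can be done
None
```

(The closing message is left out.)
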